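Fit the second caster to a trolley beam

TASK

Fit the missing caster to the bare end of the trolley beam: first lower the blue riser plate over the four studs until it lies flush on the wood, let go of it, and then lower the caster, wheel up, over the same studs until its plate sits flush on the riser, like the finished one. Guide both parts all the way down instead of letting them drop, let go, and leave the other things on the bench where they are.

Things in the scene. Friction and masses are not known exactly. Their poses are not given: they have to be found in the camera images.
- beam: The trolley beam: dark timber 360 x 110 x 40 mm, lying underside up, screwed fast to the bench. Origin at the centre of its underside; x runs along it, y across, z up. Its +x end is painted red and already carries a finished caster with its riser (standing 159 mm above the bench, centred 100 mm from the origin towards +x); the other end has four bare studs.
- station (a point): Centre of the four bare studs, on the beam's top face (40 mm above the bench, 100 mm from the beam's origin towards its -x end); axes as the beam's. The upright brass studs stand at x = +-42 mm, y = +-20 mm from it, 9 mm in diameter and 30 mm tall, the top 6 mm tapering to 4 mm.
- riser: Loose blue plastic riser plate 112 x 66 x 14 mm, lying flat on the bench. Origin at the centre of its underside; x along its length, z up. Four through holes 12 mm in diameter at x = +-42 mm, y = +-20 mm. Either way round fits. About 0.12 kg; can be gripped across its 66 mm width.
- caster: Loose caster standing on the bench on its steel plate, wheel up; 105 mm tall, about 0.4 kg. Origin at the centre of the plate's underside; x along the plate, z up. The plate is 112 x 66 x 6 mm with four 12 mm through holes at x = +-42 mm, y = +-20 mm. Either way round fits.
- wheel (a point): Centre of the loose caster's wheel, 65 mm above the plate's underside; axes as the caster's. The wheel (black tyre, grey hub, locked: it does not turn) is 80 mm in diameter and 32 mm wide across y. The fork legs beside it are 49 mm wide overall and end 5 mm above this point; above them the wheel's flat sides are free to grip.
- wrench: Bystander: a steel wrench 190 mm long lying flat. Origin at its underside.
- screwdriver: Bystander: a screwdriver 200 mm long lying flat. Origin at its underside.
- mug: Bystander: a blue ceramic mug, 84 mm across and 90 mm tall. Origin at its underside.
- offcut: Bystander: a wood offcut 110 x 45 x 22 mm. Origin at its underside.
Mind the look-alikes: they are no part of the job. Of the things like the riser, leave any that is yellow; of the rest the smaller one is meant.

How it is judged (in metres and radians):
On the way, in this order (a step that is already met when the one before it is completed fails the run):
1. The riser lies flush on the beam over the four studs, released (horizontal distance between riser and station below 0.004 m and z of riser in the frame of station between -0.003 and 0.002 m and angle between riser's own z axis and vertical below 0.035 rad and angle between the x axis of riser and the x axis of beam, either way round below 0.07 rad and linear speed of riser below 0.02 m/s and contact force between the fingers and riser below 0.1 N), for 0.2 s.
2. The caster's plate sits flush on the riser over the studs (horizontal distance between each of riser, caster and station below 0.004 m and z of riser in the frame of station between -0.003 and 0.002 m and angle between each of riser, caster's own z axis and vertical below 0.035 rad and angle between the x axis of each of riser, caster and the x axis of beam, either way round below 0.07 rad and z of caster in the frame of station between 0.011 and 0.016 m), for 0.2 s.
At the end, for the whole second after the job is handed in: The riser lies within 2 mm of the wood, and the caster, wheel up, within 2 mm of the riser's top (14 mm above the wood); both over the studs, centred within 4 mm, level within 2 degrees, in line with the beam within 4 degrees, released and at rest (all of step 2 and linear speed of each of riser, caster below 0.02 m/s and contact force between the fingers and riser below 0.1 N and contact force between the fingers and caster below 0.1 N); the robot touches nothing.
It fails at once if The riser was let drop (faster than 0.5 m/s out of the fingers) (linear speed of riser above 0.5 m/s and contact force between the fingers and riser below 0.1 N).
It fails at once if The caster was let drop (faster than 0.5 m/s out of the fingers) (linear speed of caster above 0.5 m/s and contact force between the fingers and caster below 0.1 N).
It fails at once if A bystander was pushed more than 30 mm from its place (distance of any of wrench, screwdriver, mug, offcut from where it was at the start of the episode above 0.03 m).
It also fails if it takes over 72 s, if anything falls off the work surface, if the arm or the gripper's body presses on something with over 40 N, if the wrist force passes 120 N, or if a joint passes its speed limit or range.

ROBOT

A 6-joint arm with a two-finger parallel gripper is mounted at the origin on the work surface. World frame = base frame: x ahead of the robot, y to its left, z up, the work surface at z = 0. Lengths are in m, angles in degrees, forces in N, time in s.
With the tool pointing down it reaches from about 0.25 to 0.725 m from the base axis. Payload 9.7 kg.
Tool frame: the origin (TCP) lies between the finger pads; the fingertips stand 19 mm ahead of it and the grasp point (between the pads) is the TCP; z points along the fingers, y is the line along which they close (so a half turn about z gives the same grasp; the last joint's range is limited). The gripper opens to 85 mm and grips with 20 to 120 N. Pads are 22 mm wide; open, the fingers measure 114 mm over their backs; the gripper's body (76 mm by 85 mm) begins 54 mm behind the grasp point. The pads swing forward as they close: fully open they stand 13 mm farther back than shut.
Start: joints at [69.614, 4.979, 10.078, 95.1, 0, 90], TCP at [0.192, 0.516, 0.25] pointing down, gripper open.
Joint ranges: [-179.16, 179.16], [-48.56, 103.87], [-65.8, 70.77], [-126.05, 130.52], [-82.76, 87.17], [-180, 180]. Speed limits (degrees/s): [127.2, 127.2, 147.25, 180, 180, 180].

INTERFACE

Orientations are given as [roll, pitch, yaw] about the fixed x, y, z axes, in that order (R = Rz(yaw) Ry(pitch) Rx(roll)).
In Python, from workcell import bot gives the robot as it stands. The module is installed in compiled form; this text tells all that it offers.
- The arm moves only by the shell command python3 -m crank 'ROWS' [OPENING] [FORCE]. ROWS is JSON, a list that holds one entry, the list of rows, each a list of 6 numbers: the shift along the world's x, y, z as a fraction of full scale, then the turn, a rotation vector about the world's x, y, z as a fraction of full scale. In form: [[[x, y, z, wx, wy, wz], ...]]. A call has 1 to 20 rows; each row shifts and turns the commanded pose from where the row before left it; what a row does not reach is not made up. Full scale, the value 1, is 20 mm for a shift and 0.12 rad for a turn. A row lasts 1/12 s, in which the tool goes at most 41.7 mm and 7.16 degrees, less where a joint would pass 70% of its speed; a pose out of reach is approached as far as the arm can. A call with a number of a shift or a turn outside -1 to 1 is refused whole. A call with a gripper value outside its range is refused whole. OPENING is the opening, from 0 (shut) to 1 (fully open), set as the call begins (- or left out, the last holds). The fingers move at their own pace and stop on an object; FORCE is the grip in N (left out, the last holds). Time passes only in rows, so rows that do not move let the fingers close. It gives the time, the measured TCP pose, the force, the opening and the grip force at its end, in the units of the state.
- bot.get_obs(): the state, without advancing time (a new reading comes with each control period).
- bot.camera(name): name is "scene" or "top" or "wrist"; returns the picture (420x560x3 uint8, red, green, blue); there is no depth.
- bot.camera_model(name): a dict with "vertical_fov" (degrees; the focal length in pixels is half the picture's height over the tangent of half this angle, whatever the lens; pixels are square), "cx", "cy" (the principal point, pixels), "k1" (the pictures are not rectified: a ray, as slopes to the right and down, at radius r is drawn at 1 + k1 r^2 times it, then the intrinsics apply), "R" (3x3) and "t" (3): a world point X has camera coordinates R X + t. Camera axes: x right, y down, z forward; pixel columns grow to the right and rows downward; lengths in m; the calibration is good to about 2 mm. A picture is of the moment at which its call begins: read the wrist's pose just before it. camera_model takes no time and is no camera call; for the wrist camera it gives the pose at the moment of the call.
- bot.job_done(): hands the job in; it is judged then, once.
The state is a dict: "time": time; "q": joint angles; "qd": joint speeds; "joint_efforts": joint torques, N m; "ee_pos": TCP position; "tcp_rot": TCP orientation; "wrist_force": force on the tool from outside, world axes, zero at the start; "torque": the same for the moment, N m; "opening": finger opening in m; "grasp_force": force on a finger pad.
Only numpy, scipy, OpenCV 4.12 (cv2) and the standard library are available. Lean on these libraries where they do the work, as an engineer would, in place of code of your own. Each camera call takes 0.05 s, during which the arm holds its last target. There are 200 camera calls.

## Working session

There is one attempt and no reset: what is moved stays moved. The work goes in short steps, Python scripts to look and compute and a shell command to move; the robot and the scene stay as the last step left them, time stands still between calls to the robot, and variables do not carry over. Pictures are saved under pics/ and viewed, at most 10 in all, crops included, and the job is handed in when it is done.

```bash
mkdir -p pics
cat > h.py <<'E'
import numpy as np, cv2
from workcell import bot
def snap(name,fn=None):
    m=bot.camera_model(name); im=bot.camera(name)
    if fn: cv2.imwrite('pics/'+fn,im[:,:,::-1])
    return im,m
def ray(m,uv):
    uv=np.atleast_2d(np.array(uv,float)); f=210/np.tan(np.radians(m['vertical_fov'])/2)
    d=(uv-[m['cx'],m['cy']])/f; u=d.copy()
    for _ in range(30): u=d/(1+m['k1']*(u**2).sum(1,keepdims=True))
    R=np.array(m['R']);t=np.array(m['t'])
    return -R.T@t, np.c_[u,np.ones(len(u))]@R
def onplane(m,uv,z):
    c,d=ray(m,uv); return c+d*((z-c[2])/d[:,2])[:,None]
def proj(m,X):
    p=np.atleast_2d(X)@np.array(m['R']).T+np.array(m['t']); u=p[:,:2]/p[:,2:]
    u=u*(1+m['k1']*(u**2).sum(1,keepdims=True)); f=210/np.tan(np.radians(m['vertical_fov'])/2)
    return u*f+[m['cx'],m['cy']]
E
python3 - <<'E'
from h import *
a,m=snap('top','top.png'); b,n=snap('scene','scene.png')
for k in(m,n): print({q:np.round(v,3).tolist() for q,v in k.items()})
print(bot.get_obs())
E
```

```text
{'vertical_fov': 51.118, 'cx': 276.807, 'cy': 207.04, 'k1': 0.028, 'R': [[-0.004, -1.0, 0.014], [-0.997, 0.003, -0.073], [0.073, -0.014, -0.997]], 't': [-0.007, 0.576, 1.26]}
{'vertical_fov': 49.157, 'cx': 277.702, 'cy': 205.26, 'k1': 0.049, 'R': [[0.225, 0.974, -0.008], [0.815, -0.193, -0.547], [-0.534, 0.116, -0.837]], 't': [-0.13, -0.424, 1.753]}
{'time': 0.1, 'q': array([ 6.96150004e+01,  5.00707847e+00,  1.00390969e+01,  9.51009143e+01,
       -1.24317730e-04,  8.99997891e+01]), 'qd': array([-0.00271297, -0.10673198,  0.12284939, -0.01399387, -0.02916901,
        0.00742026]), 'joint_efforts': array([ 3.32108957e-04, -5.21560979e+01,  4.65651548e+01,  1.60523504e-02,
        4.55673012e-05,  8.42227450e-06]), 'ee_pos': array([0.1915128 , 0.51537369, 0.24966324]), 'tcp_rot': array([-1.79931104e+02,  1.24064038e-04,  1.59615211e+02]), 'wrist_force': array([-0.19153597,  0.8315561 ,  0.05256194]), 'torque': array([0.01466195, 0.02060018, 0.0072698 ]), 'grasp_force': 0.0, 'opening': 0.08534473767808594}
```

View pics/top.png

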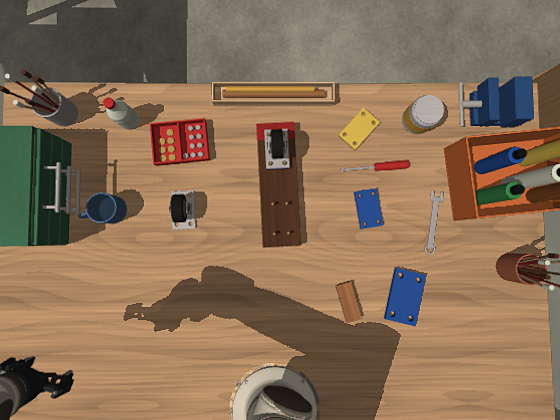

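View pics/scene.png

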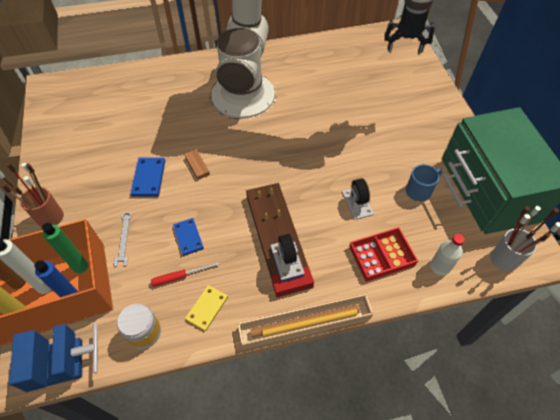

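The top view shows what could be taken for the riser: the small blue plate (369,209), a larger blue plate (405,296) and a yellow plate (360,127). The smaller blue one is meant. The loose caster is at (182,209) and the finished one at (278,140). The bare studs are around (275,203) to (290,234), and the beam's red end is at the top.

```bash
cat > meas.py <<'E'
from h import *
def rect(im,m,lo,hi,box,z):
    h=cv2.cvtColor(im,cv2.COLOR_RGB2HSV); k=cv2.inRange(h,np.array(lo),np.array(hi))
    M=np.zeros_like(k); x0,y0,x1,y1=box; M[y0:y1,x0:x1]=k[y0:y1,x0:x1]
    cs=cv2.findContours(M,cv2.RETR_EXTERNAL,cv2.CHAIN_APPROX_NONE)[0]; c=max(cs,key=cv2.contourArea)[:,0]
    P=onplane(m,c,z)[:,:2]
    (cx,cy),(w,l),a=cv2.minAreaRect((P*1000).astype(np.float32))
    if w<l: w,l=l,w; a+=90
    return np.round([cx,cy,w,l,(a+90)%180-90],1)
E
python3 - <<'E'
from meas import *
a,m=snap('top'); b,n=snap('scene')
B=([100,120,40],[125,255,255])
print('small',rect(a,m,*B,(340,180,400,240),.014),rect(b,n,*B,(165,205,215,262),.014))
print('large',rect(a,m,*B,(375,255,440,335),.014))
h=cv2.cvtColor(a,cv2.COLOR_RGB2HSV)
print('beam px',h[220,265],h[225,280],h[130,265],'caster',h[222,182],h[209,182])
print('beam',rect(a,m,[0,60,10],[18,255,110],(245,115,310,255),.04))
t=np.hstack([cv2.resize(a[110:255,240:320],None,fx=4,fy=4,interpolation=2),cv2.resize(a[180:240,150:220],None,fx=4,fy=4,interpolation=2)[:580].copy() if 0 else np.vstack([cv2.resize(a[180:240,150:220],None,fx=4,fy=4,interpolation=2),cv2.resize(a[178:238,335:405],None,fx=4,fy=4,interpolation=2),np.zeros((100,280,3),np.uint8)])])
cv2.imwrite('pics/crop.png',t[:,:,::-1]); print(t.shape)
E
```

```text
small [ 572.6 -277.5  109.8   66.6    8.8] [ 577.4 -281.6  113.6   62.7    9.1]
large [ 316.  -378.2  149.6   92.9  -13.7]
beam px [ 10 147  78] [ 10 144  78] [ 11  24 167] caster [ 14  20 138] [ 0 57  9]
beam [ 6.402e+02 -2.780e+01  3.597e+02  1.454e+02 -1.000e-01]
(580, 600, 3)
```

View pics/crop.png

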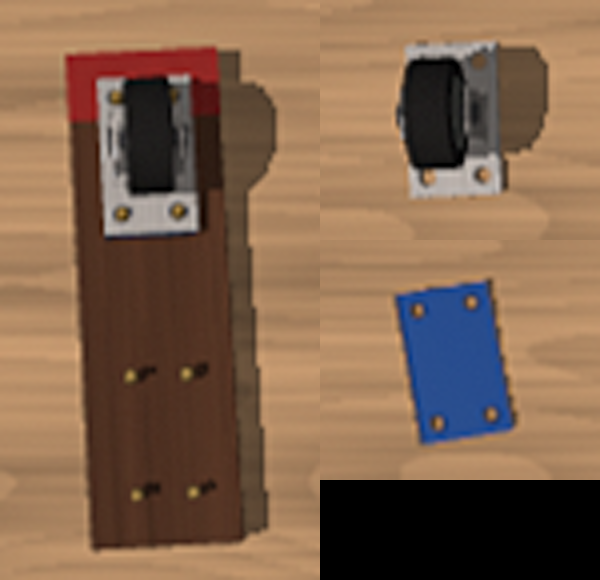

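The crop shows the chosen small blue plate with four holes (measured 110x66, so it is the riser). It also shows the finished caster, four bare studs at the lower end of the beam, and the loose caster with its plate x along the world's x.

```bash
python3 -m crank '[[[0.95,-1,0,0,0,0.107],[0.95,-1,0,0,0,0.107],[0.95,-1,0,0,0,0.107],[0.95,-1,0,0,0,0.107],[0.95,-1,0,0,0,0.107],[0.95,-1,0,0,0,0.107],[0.95,-1,0,0,0,0.107],[0.95,-1,0,0,0,0.107],[0.95,-1,0,0,0,0.107],[0.95,-1,0,0,0,0.107],[0.95,-1,0,0,0,0.107],[0.95,-1,0,0,0,0.107],[0.95,-1,0,0,0,0.107],[0.95,-1,0,0,0,0.107],[0.95,-1,0,0,0,0.107],[0.95,-1,0,0,0,0.107],[0.95,-1,0,0,0,0.107],[0.95,-1,0,0,0,0.107],[0.95,-1,0,0,0,0.107],[0.95,-1,0,0,0,0.107]]]' 1 40
python3 - <<'E'
from h import *
o=bot.get_obs(); print(o['q'],o['ee_pos'],o['tcp_rot'])
snap('wrist','w1.png')
m=bot.camera_model('wrist'); print(m['vertical_fov'],m['R'],-np.array(m['R']).T@m['t'])
E
```

```text
time: 1.87
ee_pos: [0.5723, 0.1144, 0.2501]
tcp_rot: [-180.0, -0.0, 174.4]
wrist_force: [0.2, 0.9, -0.3]
opening: 0.0853
grasp_force: 0.0
[ 1.12987534e+01  9.71883914e+00  1.52912581e+01  9.55871193e+01
 -2.64207911e-04  1.69395483e+01] [0.57234446 0.11435151 0.2500776 ] [-1.79995464e+02 -1.39855703e-02  1.74359205e+02]
68.34559349339521 [[ 0.09863032  0.99512352 -0.00111679]
 [ 0.95672746 -0.09451589  0.27520776]
 [ 0.27376016 -0.0282123  -0.96138413]] [0.50668164 0.11913343 0.37399205]
```

View pics/w1.png

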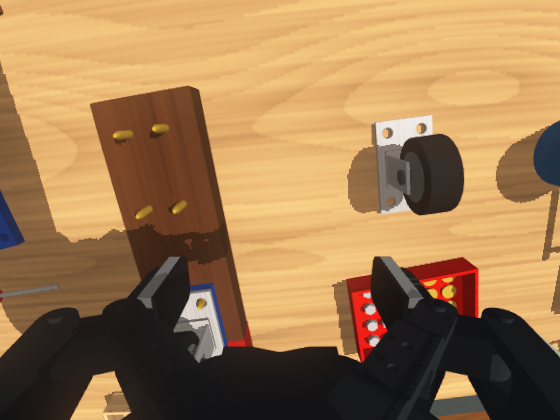

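The wrist view shows the four studs at (122,135), (160,128), (144,212) and (179,207). The loose caster is at about (405,165), with plate holes at (388,132), (421,128) and (390,201). I'll measure both now, then continue to the riser.

```bash
cat > studs.py <<'E'
from h import *
def blobs(im,lo,hi,box,amin=25):
    h=cv2.cvtColor(im,cv2.COLOR_RGB2HSV); k=cv2.inRange(h,np.array(lo),np.array(hi)); x0,y0,x1,y1=box
    k=cv2.morphologyEx(k,cv2.MORPH_CLOSE,np.ones((3,3),np.uint8))
    n,l,s,c=cv2.connectedComponentsWithStats(k[y0:y1,x0:x1])
    return [(c[i]+[x0,y0],s[i]+np.array([x0,y0,0,0,0])) for i in range(1,n) if s[i,4]>amin]
def fit4(P):
    """best rigid fit (mod 180) of the 84x40 hole pattern"""
    P=np.array(P)[:,:2]; c=P.mean(0); ang=[]
    best=None
    import itertools
    T=np.array([[x,y] for x in(-.042,.042) for y in(-.02,.02)])
    for p in itertools.permutations(range(4)):
        Q=P[list(p)]-c; U,_,V=np.linalg.svd(T.T@Q); R=(U@np.diag([1,np.linalg.det(U@V)])@V).T
        e=np.sqrt(((Q-T@R.T)**2).sum(1).mean())
        if best is None or e<best[0]: best=(e,(np.degrees(np.arctan2(R[1,0],R[0,0]))+90)%180-90)
    return np.round(c*1000,1),round(best[1],2),'rms mm',round(best[0]*1000,2)
E
python3 - <<'E'
from studs import *
im,m=snap('wrist','w1b.png')
h=cv2.cvtColor(im,cv2.COLOR_RGB2HSV)
print(h[135,116:130].tolist()); print(h[132,380:396].tolist()); print(h[115,120:130].tolist())
b=blobs(im,[18,90,60],[35,255,255],(95,100,200,225)); 
for c,s in b: print(np.round(c,1),s)
for z in(.05,.055,.06): print(z,fit4([onplane(m,c,z)[0] for c,s in b]) if len(b)==4 else '')
E
```

```text
[[15, 177, 130], [18, 179, 135], [19, 179, 131], [19, 181, 131], [19, 178, 133], [19, 179, 134], [19, 180, 132], [19, 178, 129], [19, 177, 125], [19, 180, 123], [19, 179, 120], [19, 180, 119], [18, 179, 117], [18, 178, 112]]
[[16, 17, 231], [14, 12, 235], [16, 14, 233], [18, 14, 233], [15, 15, 232], [16, 63, 232], [17, 116, 235], [17, 125, 235], [18, 124, 236], [18, 124, 235], [17, 124, 235], [15, 132, 149], [14, 129, 142], [15, 78, 117], [11, 40, 121], [12, 27, 170]]
[[11, 171, 121], [11, 171, 122], [12, 172, 123], [11, 173, 121], [12, 169, 118], [12, 168, 117], [11, 171, 119], [11, 170, 120], [12, 171, 121], [12, 173, 121]]
[162.1 125. ] [154 121  17   9 128]
[124.6 131.8] [115 128  20   9 147]
[106.2 198.4] [  95  170   29   52 1065]
[181.2 204.3] [175 198  14  13 114]
[145.6 209.9] [138 203  17  14 134]
0.05 
0.055 
0.06
```

```bash
python3 -m crank '[[[0,-1,0,0,0,0.107],[0,-1,0,0,0,0.107],[0,-1,0,0,0,0.107],[0,-1,0,0,0,0.107],[0,-1,0,0,0,0.107],[0,-1,0,0,0,0.107],[0,-1,0,0,0,0.107],[0,-1,0,0,0,0.107],[0,-1,0,0,0,0.107],[0,-1,0,0,0,0.107],[0,-1,0,0,0,0.107],[0,-1,0,0,0,0.107]]]'
python3 - <<'E'
from studs import *
im,m=snap('wrist','w2.png'); print(bot.get_obs()['q'])
E
```

```text
time: 2.97
ee_pos: [0.5713, -0.1248, 0.2502]
tcp_rot: [180.0, -0.0, -176.8]
wrist_force: [0.4, -0.1, 0.4]
opening: 0.0851
grasp_force: 0.0
[-1.25741033e+01  9.95096996e+00  1.55469145e+01  9.56078006e+01
 -6.76009169e-02 -1.57325794e+01]
```

View pics/w2.png

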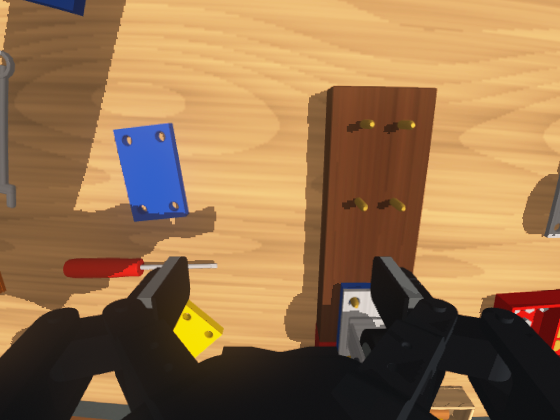

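The wrist view shows the riser at about (152,170), with holes at (155,139), (160,136), (143,208) and (174,205). The studs are at (366,125), (404,125), (361,204) and (398,204), with the beam's bare end at row 88.

```bash
cat > beam.py <<'E'
from studs import *
def edges(im,m,z,side,k,box):
    """line fits of a mask's boundary inside a box: side 'l','r','t','b' = first mask pixel from that side"""
    x0,y0,x1,y1=box; s=k[y0:y1,x0:x1]>0; pts=[]
    if side in 'lr':
        for i,r in enumerate(s):
            j=np.flatnonzero(r)
            if len(j): pts.append((x0+(j[0]-.5 if side=='l' else j[-1]+.5),y0+i))
    else:
        for i,r in enumerate(s.T):
            j=np.flatnonzero(r)
            if len(j): pts.append((x0+i,y0+(j[0]-.5 if side=='t' else j[-1]+.5)))
    P=onplane(m,pts,z)[:,:2].astype(np.float32)
    v=cv2.fitLine(P,cv2.DIST_HUBER,0,.001,.001).ravel(); return v[2:],v[:2]
E
python3 - <<'E'
from beam import *
im,m=snap('wrist'); np.savez('w2.npz',im=im,R=m['R'],t=m['t']); o=bot.get_obs(); print(o['ee_pos'],o['tcp_rot'])
h=cv2.cvtColor(im,cv2.COLOR_RGB2HSV)
print('beam',h[150,322:345,:].tolist(),h[150,420:440].tolist(),h[82:94,380].tolist())
print('stud',h[125,360:378].tolist())
print('riser',h[180,112:130].tolist(),h[180,170:192].tolist(),h[118:130,140].tolist())
E
```

```text
[ 0.57126726 -0.12618865  0.24997519] [-1.79985239e+02 -3.16606505e-02 -1.76953678e+02]
beam [[15, 140, 131], [15, 142, 131], [15, 140, 131], [14, 142, 131], [15, 140, 131], [13, 153, 70], [12, 158, 63], [13, 155, 61], [12, 156, 62], [12, 155, 61], [12, 161, 68], [11, 169, 92], [11, 174, 117], [11, 173, 118], [11, 172, 117], [11, 173, 118], [11, 172, 117], [11, 174, 117], [11, 171, 119], [11, 174, 119], [11, 174, 117], [11, 176, 119], [11, 174, 120]] [[11, 174, 116], [11, 174, 114], [11, 174, 114], [11, 172, 114], [11, 174, 113], [11, 174, 113], [11, 174, 113], [11, 173, 115], [11, 174, 114], [11, 173, 112], [11, 172, 111], [10, 174, 110], [13, 159, 138], [16, 137, 219], [16, 137, 219], [16, 136, 219], [16, 137, 219], [16, 136, 219], [16, 136, 219], [16, 135, 219]] [[17, 128, 235], [17, 130, 235], [17, 127, 235], [18, 127, 237], [15, 144, 179], [12, 166, 121], [11, 171, 125], [11, 169, 125], [11, 170, 126], [11, 173, 124], [11, 171, 125], [11, 171, 124]]
stud [[11, 165, 68], [11, 165, 68], [14, 168, 76], [18, 177, 88], [18, 180, 92], [19, 179, 91], [19, 179, 91], [19, 181, 93], [18, 
[... 306 characters left out ...]
123, 235], [17, 122, 234], [17, 122, 234], [17, 121, 233], [17, 121, 233], [10, 67, 198], [114, 117, 186], [111, 183, 199], [111, 182, 199]] [[111, 185, 200], [111, 184, 200], [111, 182, 200], [111, 184, 200], [111, 181, 200], [111, 182, 200], [111, 181, 200], [111, 181, 200], [111, 181, 200], [111, 180, 200], [111, 179, 197], [112, 170, 175], [114, 144, 131], [115, 144, 131], [117, 106, 130], [6, 57, 165], [17, 120, 236], [17, 121, 236], [17, 120, 236], [17, 120, 236], [17, 121, 236], [17, 121, 236]] [[16, 129, 211], [15, 131, 213], [16, 129, 215], [16, 129, 220], [16, 128, 224], [16, 128, 222], [16, 128, 221], [16, 127, 219], [12, 87, 196], [116, 89, 174], [112, 172, 199], [112, 172, 199]]
```

```bash
cat > m1.py <<'E'
from beam import *
def station(im,m,box):
    """bright stud tips (z~0.068) -> pattern fit"""
    b=blobs(im,[18,150,140],[32,255,255],box,4)
    print([(np.round(c,1).tolist(),int(s[4])) for c,s in b])
    if len(b)==4: print('studs',fit4([onplane(m,c,.067)[0] for c,s in b]))
def riser(im,m,box,z=.014):
    h=cv2.cvtColor(im,cv2.COLOR_RGB2HSV); k=cv2.inRange(h,np.array([105,140,150]),np.array([118,255,255])); x0,y0,x1,y1=box
    M=np.zeros_like(k);M[y0:y1,x0:x1]=k[y0:y1,x0:x1]
    c=max(cv2.findContours(M,cv2.RETR_EXTERNAL,cv2.CHAIN_APPROX_NONE)[0],key=cv2.contourArea)[:,0]
    (x,y),(w,l),a=cv2.minAreaRect((onplane(m,c,z)[:,:2]*1000).astype(np.float32))
    if w<l:w,l,a=l,w,a+90
    print('riser',np.round([x,y,w,l,(a+90)%180-90],1))
E
python3 - <<'E'
from m1 import *
im,m=snap('wrist')
station(im,m,(330,100,430,225)); riser(im,m,(100,110,200,230))
h=cv2.cvtColor(im,cv2.COLOR_RGB2HSV); k=cv2.inRange(h,np.array([7,155,80]),np.array([13,255,135]))
for s,b in(('l',(315,100,360,250)),('r',(400,100,450,240)),('t',(340,75,425,110))):
    p,v=edges(im,m,.04,s,k,b); print(s,p*1000,np.degrees(np.arctan2(v[1],v[0])))
E
```

```text
[([373.0, 123.3], 27), ([413.8, 124.2], 24), ([366.5, 206.9], 24), ([404.6, 207.1], 22)]
studs (array([542.9, -16.4]), np.float64(2.89), 'rms mm', np.float64(0.2))
riser [ 572.1 -278.7  106.9   66.4    8.9]
l [560.3701  -71.37859] 2.892582
r [548.2621    36.696354] 2.7200298
t [463.47864  -15.207294] -87.13938
```

```bash
python3 -m crank '[[[0,-1,0,0,0,0.1],[0,-1,0,0,0,0.1],[0,-1,0,0,0,0.1],[0,-1,0,0,0,0.1],[0,-1,0,0,0,0.1],[0,-1,0,0,0,0.1],[0,-1,0,0,0,0.1],[0,-0.5,0,0,0,0.1],[0,0,0,0,0,0],[0,0,0,0,0,0]]]'
python3 - <<'E'
from m1 import *
im,m=snap('wrist','w3.png'); o=bot.get_obs(); print(o['ee_pos'],o['tcp_rot'],proj(m,[[.574,-.279,.014]]))
riser(im,m,(180,100,380,260))
E
```

```text
time: 3.95
ee_pos: [0.5717, -0.2736, 0.2501]
tcp_rot: [180.0, -0.0, -171.4]
wrist_force: [-0.3, -0.6, -0.0]
opening: 0.0855
grasp_force: 0.0
[ 0.57175995 -0.27321062  0.25023417] [ 1.79967350e+02 -8.71178639e-03 -1.71341453e+02] [[274.26943917 179.78437176]]
riser [ 573.9 -278.3  110.8   65.     8.7]
```

The studs and the riser agree with the sizes given. Next is the grasp of the riser.

```bash
python3 -m crank '[[[0.1,-0.25,-1,0,0,0],[0,0,-1,0,0,0],[0,0,-1,0,0,0],[0,0,-1,0,0,0],[0,0,-1,0,0,0],[0,0,-1,0,0,0],[0,0,-1,0,0,0],[0,0,-1,0,0,0],[0,0,-1,0,0,0],[0,0,-1,0,0,0],[0,0,-0.5,0,0,0],[0,0,-0.5,0,0,0],[0,0,-0.4,0,0,0],[0,0,-0.4,0,0,0],[0,0,0,0,0,0]]]' 1 40
python3 -m crank '[[[0,0,0,0,0,0],[0,0,0,0,0,0],[0,0,0,0,0,0],[0,0,0,0,0,0],[0,0,0,0,0,0],[0,0,0,0,0,0],[0,0,0,0,0,0],[0,0,0,0,0,0]]]' 0 40
```

```text
time: 5.25
ee_pos: [0.5732, -0.279, 0.0131]
tcp_rot: [180.0, -0.1, -171.3]
wrist_force: [-1.1, 0.7, -0.9]
opening: 0.0854
grasp_force: 0.0
time: 5.92
ee_pos: [0.5741, -0.2798, 0.0154]
tcp_rot: [-179.9, 0.1, -171.4]
wrist_force: [-0.1, -1.0, 4.9]
opening: 0.0649
grasp_force: 46.1
```

```bash
python3 -m crank '[[[0,0,0.5,0,0,0],[0,0,1,0,0,0],[0,0,1,0,0,0],[0,0,1,0,0,0],[0,0,1,0,0,0],[0,0,1,0,0,0],[0,0,1,0,0,0],[0,0,1,0,0,0],[0,0,1,0,0,-0.1],[0,0.5,1,0,0,-0.1],[0,1,1,0,0,-0.1],[0,1,1,0,0,-0.1],[0,1,0,0,0,-0.1],[0,1,0,0,0,-0.1],[0,1,0,0,0,-0.12],[0,1,0,0,0,-0.12],[0,0.5,0,0,0,0],[0,0,0,0,0,0],[0,0,0,0,0,0]]]'
cat > m2.py <<'E'
from m1 import *
def beamedges(im,m,L,Rr,T):
    h=cv2.cvtColor(im,cv2.COLOR_RGB2HSV); k=cv2.inRange(h,np.array([7,155,80]),np.array([13,255,135]))
    for s,b in(('l',L),('r',Rr),('t',T)):
        p,v=edges(im,m,.04,s,k,b); print(s,p*1000,np.degrees(np.arctan2(v[1],v[0])))
E
python3 - <<'E'
from m2 import *
im,m=snap('wrist','w4.png'); o=bot.get_obs(); print(o['ee_pos'],o['tcp_rot'],o['opening'],o['grasp_force'])
print(proj(m,[[.543,-.017,.067],[.463,-.07,.04],[.463,.037,.04],[.6,.04,.04],[.6,-.07,.04]]))
station(im,m,(330,90,470,235))
E
```

```text
time: 7.5
ee_pos: [0.5736, -0.1394, 0.2445]
tcp_rot: [-180.0, 0.0, -177.0]
wrist_force: [0.8, 0.5, -0.6]
opening: 0.0648
grasp_force: 45.4
[ 0.57354546 -0.13994327  0.24437604] [-1.79981565e+02 -5.90218733e-03 -1.77092559e+02] 0.06476600114861635 45.3542697429657
[[404.28582462 165.88233911]
 [354.0262159   79.72360141]
 [457.00716261  87.54474248]
 [436.10862546 215.37803533]
 [340.15060568 210.53881501]]
[([388.4, 121.3], 32), ([429.6, 122.0], 34), ([380.2, 205.4], 40), ([418.4, 205.5], 37)]
studs (array([542.1, -17.3]), np.float64(2.37), 'rms mm', np.float64(0.46))
```

View pics/w4.png

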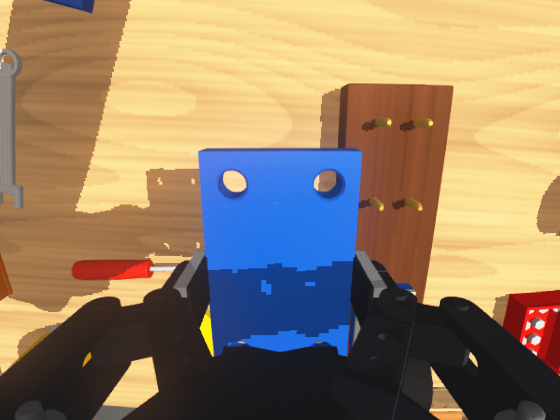

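The view shows the held riser with two of its holes at (233,184) and (329,184), and the studs to the right. I'll measure where the holes sit relative to the TCP.

Run:
```python
from m2 import *
im,m=snap('wrist'); o=bot.get_obs()
h=cv2.cvtColor(im,cv2.COLOR_RGB2HSV)
k=cv2.inRange(h,np.array([100,140,200]),np.array([118,255,255]))
H=[]
for x0,x1 in((212,256),(306,352)):
    s=255-k[160:206,x0:x1]; c=max(cv2.findContours(s,0,1)[0],key=cv2.contourArea)
    (u,v),ax,a=cv2.fitEllipse(c); H.append((u+x0,v+160)); print(u+x0,v+160,ax,cv2.contourArea(c))
z=o['ee_pos'][2]-.0014
P=onplane(m,H,z); d=P[0]-P[1]; print(P*1000,'spacing',np.linalg.norm(d)*1e3)
ax=np.array([np.cos(np.radians(2.8)),np.sin(np.radians(2.8))])
v=(P[0]-P[1])[:2]; v/=np.linalg.norm(v); 
n=np.array([-v[1],v[0]]); n*=np.sign(n[0]); c=P[:,:2].mean(0)+n*.042
print('riser centre',c*1e3,'yaw',np.degrees(np.arctan2(n[1],n[0])),'tcp',o['ee_pos']*1e3,'yaw',o['tcp_rot'][2])
beamedges(im,m,(325,95,372,140),(425,90,470,200),(355,70,440,110))
```

```text
232.45360374450684 183.861909866333 (28.34790802001953, 30.46108627319336) 675.0
329.15857696533203 183.7590160369873 (29.333498001098633, 30.781421661376953) 707.0
[[ 532.34633867 -161.12667912  242.90444392]
 [ 530.22386981 -120.89749834  242.90444392]] spacing 40.285131994962136
riser centre [ 573.22677128 -138.79927006] yaw 3.0200928444368764 tcp [ 573.55129148 -140.24940611  244.30444392] yaw -177.13310809544384
l [494.89783 -66.19902] 36.07977
r [526.8649    18.627903] 3.4159837
t [473.14548    -6.5939465] 47.90801
```

```bash
python3 -m crank '[[[-0.2,0.8,0,0,0,-0.03],[-0.24,0.88,0,0,0,0],[-0.22,0.88,0,0,0,0],[-0.22,0.88,0,0,0,0],[-0.22,0.88,0,0,0,0],[-0.22,0.88,0,0,0,0],[-0.22,0.88,0,0,0,0],[0,0,-0.5,0,0,0],[0,0,-1,0,0,0],[0,0,-1,0,0,0],[0,0,-1,0,0,0],[0,0,-1,0,0,0],[0,0,-1,0,0,0],[0,0,-1,0,0,0],[0,0,-0.5,0,0,0],[0,0,-0.5,0,0,0],[0,0,0,0,0,0],[0,0,0,0,0,0]]]'
python3 - <<'E'
from m2 import *
im,m=snap('wrist'); o=bot.get_obs(); print(o['ee_pos'],o['tcp_rot'],o['wrist_force'])
c=im[130:270,190:390]; cv2.imwrite('pics/w5.png',cv2.resize(c,None,fx=4,fy=4,interpolation=2)[:,:,::-1])
E
```

```text
time: 9.1
ee_pos: [0.5429, -0.0183, 0.0945]
tcp_rot: [-180.0, -0.0, -177.3]
wrist_force: [-0.1, 0.1, -0.7]
opening: 0.065
grasp_force: 45.3
[ 0.5432387  -0.01815185  0.09515306] [-1.79992327e+02  5.86177624e-02 -1.77341670e+02] [-0.18217065  0.317922   -1.35774423]
```

View pics/w5.png

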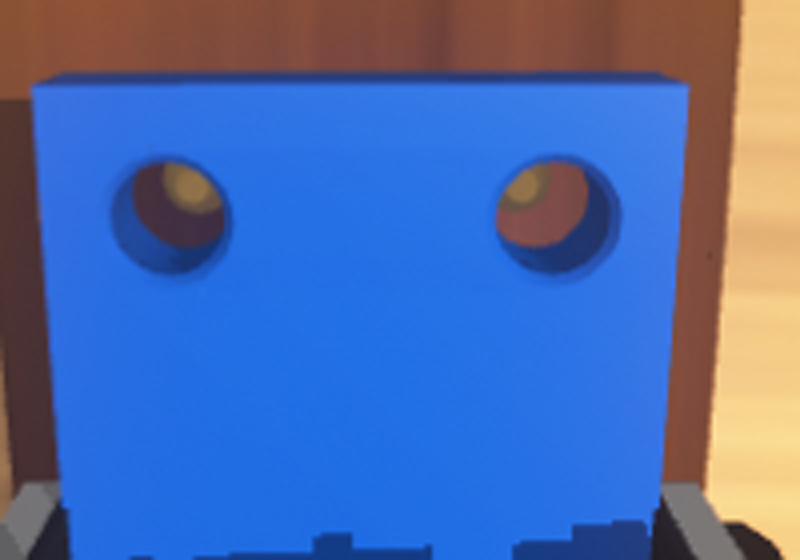

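Through the holes, the stud tips show at (238,175.8) and (320.8,176.2), with the hole rims centred at (232.7,183.8) and (329.3,183.8). I'll compute the remaining offset.

Run:
```python
from m2 import *
m=bot.camera_model('wrist'); z=bot.get_obs()['ee_pos'][2]-.0014
S=onplane(m,[(238,175.8),(320.8,176.2)],.07); H=onplane(m,[(232.7,183.8),(329.3,183.8)],z)
print(S*1e3,H*1e3,'move',(S-H).mean(0)*1e3,np.linalg.norm(S[0]-S[1]),np.linalg.norm(H[0]-H[1]))
for P in(S,H): v=P[1]-P[0]; print(np.degrees(np.arctan2(v[1],v[0]))-90)
```

```text
[[502.8540449  -39.86677101  70.        ]
 [501.13442547   0.74778763  70.        ]] [[501.87389652 -39.00162277  93.75305964]
 [499.97522324   1.15324163  93.75305964]] move [  1.06967531  -0.63530112 -23.75305964] 0.040650946664798064 0.04019972755483633
2.4244538533155975
2.7071440276781686
```

```bash
python3 -m crank '[[[0.05,-0.03,0,0,0,0],[0,0,-0.15,0,0,0],[0,0,-0.15,0,0,0],[0,0,-0.15,0,0,0],[0,0,-0.15,0,0,0],[0,0,-0.15,0,0,0],[0,0,-0.15,0,0,0],[0,0,-0.15,0,0,0],[0,0,0,0,0,0]]]'
python3 - <<'E'
from h import *
o=bot.get_obs(); print(o['ee_pos'],o['wrist_force'],o['torque'])
E
```

```text
time: 9.9
ee_pos: [0.5434, -0.0184, 0.0725]
tcp_rot: [180.0, -0.1, -177.3]
wrist_force: [-0.3, -0.3, -1.2]
opening: 0.065
grasp_force: 45.3
[ 0.54341832 -0.01843583  0.07246028] [-0.34877026 -0.31577272 -1.22980094] [-0.00958627 -0.00280903 -0.00117972]
```

```bash
python3 -m crank '[[[0,0,-0.15,0,0,0],[0,0,-0.15,0,0,0],[0,0,-0.15,0,0,0],[0,0,-0.15,0,0,0],[0,0,-0.15,0,0,0],[0,0,0,0,0,0]]]'
python3 -m crank '[[[0,0,-0.04,0,0,0],[0,0,-0.04,0,0,0],[0,0,0,0,0,0]]]'
```

```text
time: 10.4
ee_pos: [0.5434, -0.0185, 0.0574]
tcp_rot: [180.0, -0.1, -177.3]
wrist_force: [0.3, 0.1, -2.1]
opening: 0.0644
grasp_force: 45.3
time: 10.65
ee_pos: [0.5438, -0.0185, 0.0566]
tcp_rot: [-180.0, 0.0, -177.3]
wrist_force: [0.6, 0.5, -1.0]
opening: 0.065
grasp_force: 45.3
```

```bash
python3 -m crank '[[[0,0,-0.05,0,0,0],[0,0,-0.04,0,0,0],[0,0,0,0,0,0],[0,0,0,0,0,0]]]'
```

```text
time: 10.98
ee_pos: [0.5439, -0.0185, 0.0553]
tcp_rot: [-180.0, 0.0, -177.3]
wrist_force: [-0.9, 0.3, 3.2]
opening: 0.0647
grasp_force: 45.9
```

```bash
python3 -m crank '[[[0,0,0,0,0,0],[0,0,0,0,0,0],[0,0,0,0,0,0],[0,0,0,0,0,0],[0,0,0,0,0,0],[0,0,0,0,0,0],[0,0,0.2,0,0,0],[0,0,0.5,0,0,0],[0,0,1,0,0,0],[0,0,1,0,0,0],[0,0,1,0,0,0],[0,0,1,0,0,0],[0,0,1,0,0,0],[0,0,1,0,0,0],[0,0,1,0,0,0],[0,0,1,0,0,0],[0,0,1,0,0,0],[0,0,0,0,0,0]]]' 1
python3 - <<'E'
from m2 import *
im,m=snap('wrist'); o=bot.get_obs(); print(o['ee_pos'],proj(m,[[.5435,-.0185,.054],[.4875,-.0185,.054],[.6,-.0185,.054]]))
riser(im,m,(180,70,380,320),.054)
station(im,m,(180,70,380,320))
E
```

```text
time: 12.48
ee_pos: [0.5446, -0.0185, 0.2541]
tcp_rot: [-180.0, 0.4, -177.3]
wrist_force: [0.1, -0.2, 0.5]
opening: 0.0855
grasp_force: 0.0
[ 0.54447439 -0.01846834  0.25193044] [[279.16225565 182.69177865]
 [281.7400555  129.00111721]
 [276.79274445 232.14968592]]
riser [544.1 -17.8 111.3  65.8   2.8]
[([260.9, 143.1], 38), ([300.9, 143.5], 28), ([262.7, 222.6], 33), ([299.8, 223.2], 24), ([264.3, 315.9], 27), ([298.3, 315.6], 26)]
```

The riser lies flush: its top, taken at z 54 mm, measures 111x66, centred. Next is the caster.

```bash
python3 -m crank '[[[0.2,1,0,0,0,0],[0.2,1,0,0,0,0],[0.2,1,0,0,0,0],[0.2,1,0,0,0,0],[0.2,1,0,0,0,0],[0.2,1,0,0,0,0],[0.2,1,0,0,0,0],[0.2,1,0,0,0,0],[0,0.5,0,0,0,0],[0,0,0,0,0,0],[0,0,0,0,0,0]]]'
python3 - <<'E'
from m2 import *
im,m=snap('wrist','w6.png'); o=bot.get_obs(); print(o['ee_pos'],o['tcp_rot'])
np.savez('w6.npz',im=im,R=m['R'],t=m['t'])
h=cv2.cvtColor(im,cv2.COLOR_RGB2HSV)
k=cv2.inRange(h,np.array([0,0,190]),np.array([180,45,255])); n,l,s,c=cv2.connectedComponentsWithStats(k[60:260]); print([x.tolist() for x in s if x[4]>60])
E
```

```text
time: 13.45
ee_pos: [0.5754, 0.1514, 0.2485]
tcp_rot: [-180.0, -0.0, -177.3]
wrist_force: [0.7, -0.1, 0.6]
opening: 0.0857
grasp_force: 0.0
[0.57551945 0.15091956 0.24872379] [-1.79976404e+02 -2.73064949e-02 -1.77321800e+02]
[[0, 0, 560, 200, 110918], [350, 73, 57, 26, 964], [346, 153, 25, 11, 118]]
```

View pics/w6.png

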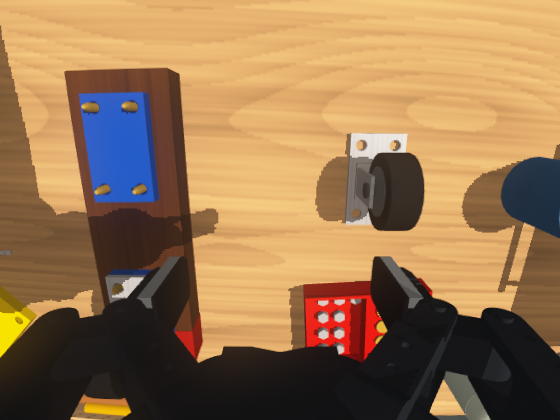

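The riser is on the studs. The loose caster's plate has its left edge at about column 347 (rows 134 to 224), its top edge at row 134 and holes at (362,145), (396,145) and (356,212).

Run:
```python
from m2 import *
d=np.load('w6.npz'); im=d['im']; m=bot.camera_model('wrist'); m['R']=d['R'];m['t']=d['t']
h=cv2.cvtColor(im,cv2.COLOR_RGB2HSV)
k=cv2.inRange(h,np.array([0,0,60]),np.array([180,60,255]))
for s,b in(('l',(335,140,365,220)),('t',(352,125,405,150)),('b',(347,200,366,235)),('r',(390,136,420,150))):
    p,v=edges(im,m,.006,s,k,b); print(s,p*1e3,np.degrees(np.arctan2(v[1],v[0])))
H=onplane(m,[(362,145),(396,145),(356,212)],.006); print(H*1e3,np.linalg.norm(H[0]-H[1]),np.linalg.norm(H[0]-H[2]))
# tyre
t=cv2.inRange(h,np.array([0,0,0]),np.array([180,255,62])); t[:,:365]=0;t[:,430:]=0;t[:145]=0;t[235:]=0
c=max(cv2.findContours(t,0,1)[0],key=cv2.contourArea)[:,0]
print('tyre rows',c[:,1].min(),c[:,1].max(),'cols',c[:,0].min(),c[:,0].max())
```

```text
l [574.05316 233.65424] 2.7047524
t [516.69714 261.4719 ] -88.23689
b [630.31555 248.65079] -87.316185
r [526.5912 298.8206] 2.5535586
[[531.59281501 246.74087409   6.        ]
 [529.3462304  287.1538073    6.        ]
 [613.82731074 249.00069467   6.        ]] 0.04047532968205321 0.08226554003654472
tyre rows 153 229 cols 368 423
```

```bash
python3 -m crank '[[[-0.02,0.83,0,0,0,0],[-0.02,0.83,0,0,0,0],[-0.02,0.83,0,0,0,0],[-0.02,0.83,0,0,0,0],[-0.02,0.83,0,0,0,0],[-0.02,0.83,0,0,0,0],[0,0.8,0,0,0,0],[0,0,0,0,0,0],[0,0,0,0,0,0]]]' 1 80
python3 - <<'E'
from m2 import *
im,m=snap('wrist'); o=bot.get_obs(); print(o['ee_pos'],o['tcp_rot'])
print(proj(m,[[.573,.267,.105],[.573,.251,.1],[.573,.283,.1],[.5735-.112/2,.267,.006]]))
cv2.imwrite('pics/w7.png',cv2.resize(im[100:280,190:370],None,fx=3,fy=3,interpolation=2)[:,:,::-1])
E
```

```text
time: 14.25
ee_pos: [0.5734, 0.2675, 0.2486]
tcp_rot: [-180.0, -0.0, -177.3]
wrist_force: [-0.1, 0.5, -0.6]
opening: 0.0853
grasp_force: 0.0
[0.57341438 0.26700056 0.24879367] [-1.79979792e+02 -1.06651257e-02 -1.77306611e+02]
[[278.42079225 197.53284495]
 [260.88484048 195.36166886]
 [295.97748679 197.01043088]
 [281.03998597 130.11600935]]
```

View pics/w7.png

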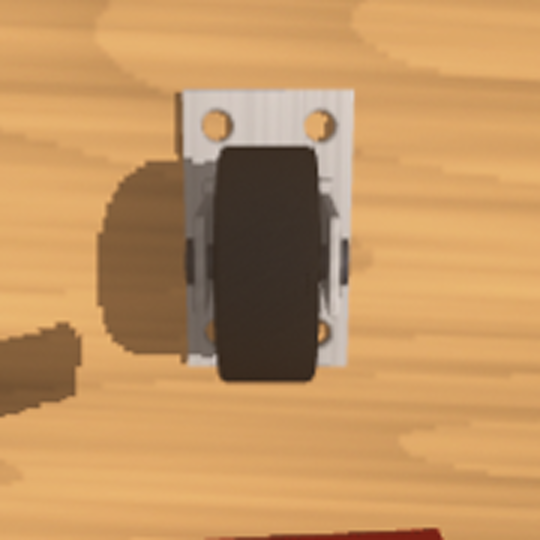

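The wheel is centred under the gripper (crop columns 216 to 319, as predicted), and the plate is aligned with the tool. I'll descend and grip.

```bash
python3 -m crank '[[[0,0,-0.8,0,0,0],[0,0,-1,0,0,0],[0,0,-1,0,0,0],[0,0,-1,0,0,0],[0,0,-1,0,0,0],[0,0,-1,0,0,0],[0,0,-1,0,0,0],[0,0,-0.5,0,0,0],[0,0,-0.5,0,0,0],[0,0,0,0,0,0],[0,0,0,0,0,0]]]' 1 80
python3 -m crank '[[[0,0,0,0,0,0],[0,0,0,0,0,0],[0,0,0,0,0,0],[0,0,0,0,0,0],[0,0,0,0,0,0],[0,0,0,0,0,0],[0,0,0,0,0,0],[0,0,0,0,0,0],[0,0,0,0,0,0],[0,0,0,0,0,0]]]' 0 80
python3 - <<'E'
from h import *
o=bot.get_obs(); print(o['ee_pos'],o['tcp_rot'],o['torque'])
E
```

```text
time: 15.22
ee_pos: [0.5735, 0.2669, 0.0933]
tcp_rot: [180.0, 0.0, -177.3]
wrist_force: [0.1, 0.6, 0.4]
opening: 0.0854
grasp_force: 0.0
time: 16.05
ee_pos: [0.5737, 0.2672, 0.0936]
tcp_rot: [180.0, 0.1, -177.3]
wrist_force: [-0.1, -1.0, 5.6]
opening: 0.0309
grasp_force: 80.3
[0.57365695 0.26718307 0.09360895] [ 1.79984880e+02  5.84435471e-02 -1.77329260e+02] [-0.21120965  0.10719787  0.0111441 ]
```

```bash
python3 -m crank '[[[0,0,0.3,0,0,0],[0,0,0.7,0,0,0],[0,0,1,0,0,0],[0,0,1,0,0,0],[0,-0.5,1,0,0,0],[-0.1,-0.9,1,0,0,0],[-0.1,-1,0,0,0,0],[-0.1,-1,0,0,0,0],[-0.1,-1,0,0,0,0],[-0.1,-1,0,0,0,0],[-0.1,-1,0,0,0,0],[-0.1,-1,0,0,0,0],[-0.1,-1,0,0,0,0],[-0.1,-1,0,0,0,0],[-0.2,-1,0,0,0,0],[-0.1,-1,0,0,0,0],[-0.1,-1,0,0,0,0],[-0.1,-0.5,0,0,0,0]]]'
python3 -m crank '[[[-0.1,-0.5,0,0,0,0],[-0.08,-0.5,0,0,0,0],[0,-0.35,0,0,0,0],[0,0,0,0,0,0],[0,0,0,0,0,0],[0,0,0,0,0,0]]]'
python3 - <<'E'
from h import *
im,m=snap('wrist'); o=bot.get_obs(); print(o['ee_pos'],o['tcp_rot'],o['torque'],o['wrist_force'],o['opening'])
cv2.imwrite('pics/w8.png',cv2.resize(im[90:290,180:380],None,fx=3,fy=3,interpolation=2)[:,:,::-1])
E
```

```text
time: 17.55
ee_pos: [0.5448, 0.0074, 0.1924]
tcp_rot: [-180.0, -0.1, -177.4]
wrist_force: [0.4, -0.4, -4.5]
opening: 0.0306
grasp_force: 80.1
time: 18.05
ee_pos: [0.5419, -0.0174, 0.1928]
tcp_rot: [180.0, -0.0, -177.3]
wrist_force: [-0.4, -0.2, -3.7]
opening: 0.0307
grasp_force: 80.1
[ 0.54187196 -0.01730545  0.19284953] [ 1.79989020e+02 -3.57165706e-03 -1.77291227e+02] [0.01575345 0.02194741 0.00195742] [ 0.4113273  -0.24522815 -4.23323047] 0.030843803984584854
```

View pics/w8.png

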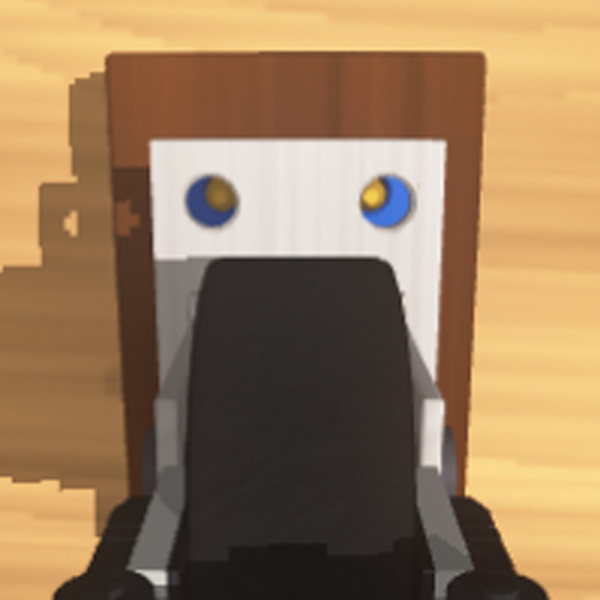

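The plate's two near holes show at crop (212,201) and (387,201), with the stud tips inside them near (220,193) and (374,192). I'll work out the offset numerically.

```bash
cat > off.py <<'E'
from studs import *
im,m=snap('wrist'); o=bot.get_obs(); z=o['ee_pos'][2]-.0936+.006
h=cv2.cvtColor(im,cv2.COLOR_RGB2HSV); pl=cv2.inRange(h,np.array([0,0,150]),np.array([180,50,255]))
H=[];S=[]
g=proj(m,o['ee_pos']+np.array([[-.041,-.022,z-o['ee_pos'][2]],[-.043,.018,z-o['ee_pos'][2]]]))
for u,v in g.astype(int):
    x0,y0=u-14,v-14; s=255-pl[y0:y0+28,x0:x0+28]; cv2.rectangle(s,(0,0),(27,27),0,1)
    c=max(cv2.findContours(s,0,1)[0],key=cv2.contourArea); (a,b),ax,_=cv2.fitEllipse(c); H.append((a+x0,b+y0)); print('hole',H[-1],ax)
    y=cv2.inRange(h[y0:y0+28,x0:x0+28],np.array([17,120,50]),np.array([35,255,255])); y[s==0]=0
    M=cv2.moments(y,True); S.append((M['m10']/M['m00']+x0,M['m01']/M['m00']+y0)); print('stud',S[-1],M['m00'])
h3=onplane(m,H,z)
for zs in(.06,.064,.068):
    s3=onplane(m,S,zs); print(zs,(s3-h3)[:,:2]*1e3,'move',(s3-h3).mean(0)[:2]*1e3)
v=h3[1]-h3[0];w=s3[1]-s3[0]; print('sp',np.linalg.norm(v),np.linalg.norm(w),'yaw',np.degrees(np.arctan2(-v[0],v[1])),np.degrees(np.arctan2(-w[0],w[1])))
print(o['ee_pos'])
E
python3 off.py
```

```text
hole (np.float64(250.0671100616455), np.float64(156.84105682373047)) (16.122526168823242, 16.757156372070312)
stud (np.float64(252.75), np.float64(154.484375)) 64.0
hole (np.float64(308.2866497039795), np.float64(156.90892219543457)) (16.355789184570312, 16.90119171142578)
stud (np.float64(304.1020408163265), np.float64(154.46938775510205)) 49.0
0.06 [[ 3.5057799  -1.8615912 ]
 [ 3.31962084  0.82866573]] move [ 3.41270037 -0.51646273]
0.064 [[ 3.04661207 -1.53853063]
 [ 2.8922991   0.49250425]] move [ 2.96945558 -0.52301319]
0.068 [[ 2.58744424 -1.21547006]
 [ 2.46497735  0.15634276]] move [ 2.52621079 -0.52956365]
sp 0.03981893009433095 0.04119501474841173 yaw 2.684960667215028 2.765728163755362
[ 0.54186886 -0.01731122  0.19285106]
```

```bash
python3 -m crank '[[[0.12,-0.035,0,0,0,0],[0,0,-0.3,0,0,0],[0,0,-0.3,0,0,0],[0,0,-0.3,0,0,0],[0,0,0,0,0,0],[0,0,0,0,0,0]]]'; python3 off.py
```

```text
time: 18.65
ee_pos: [0.5438, -0.0185, 0.1741]
tcp_rot: [180.0, -0.1, -177.3]
wrist_force: [1.2, 0.5, -3.8]
opening: 0.031
grasp_force: 80.1
hole (np.float64(250.05407047271729), np.float64(156.8597583770752)) (16.223695755004883, 16.705705642700195)
stud (np.float64(252.49367088607596), np.float64(154.9240506329114)) 79.0
hole (np.float64(308.38508319854736), np.float64(156.92583560943604)) (16.2262020111084, 16.753931045532227)
stud (np.float64(306.29213483146066), np.float64(154.7865168539326)) 89.0
0.06 [[ 1.7204925  -0.5818922 ]
 [ 1.49783325  0.93215213]] move [1.60916287 0.17512997]
0.064 [[ 1.26074324 -0.25482026]
 [ 1.07265753  0.56850827]] move [1.16670038 0.156844  ]
0.068 [[0.80099398 0.07225167]
 [0.64748181 0.20486441]] move [0.7242379  0.13855804]
sp 0.03980723655459996 0.03994708758342168 yaw 2.654391922182569 2.8655287427477827
[ 0.54402107 -0.01852905  0.17466964]
```

Aligned to about 0.7 mm in x. I'll correct that and lower slowly: contact should come at TCP z of about 0.1476.

```bash
python3 -m crank '[[[0.035,0,0,0,0,0],[0,0,-0.15,0,0,0],[0,0,-0.15,0,0,0],[0,0,-0.15,0,0,0],[0,0,-0.15,0,0,0],[0,0,-0.15,0,0,0],[0,0,-0.15,0,0,0],[0,0,-0.15,0,0,0],[0,0,0,0,0,0]]]'
```

```text
time: 19.45
ee_pos: [0.5446, -0.0185, 0.1531]
tcp_rot: [180.0, -0.1, -177.3]
wrist_force: [-0.2, 0.9, -4.1]
opening: 0.0309
grasp_force: 80.1
```

```bash
python3 -m crank '[[[0,0,-0.08,0,0,0],[0,0,-0.08,0,0,0],[0,0,-0.06,0,0,0],[0,0,0,0,0,0],[0,0,0,0,0,0]]]'; python3 -m crank '[[[0,0,-0.04,0,0,0],[0,0,0,0,0,0],[0,0,0,0,0,0]]]'
```

```text
time: 19.87
ee_pos: [0.5449, -0.0185, 0.1494]
tcp_rot: [180.0, -0.0, -177.3]
wrist_force: [-0.2, -0.9, -4.5]
opening: 0.0308
grasp_force: 80.1
time: 20.12
ee_pos: [0.5449, -0.0186, 0.1487]
tcp_rot: [180.0, 0.0, -177.3]
wrist_force: [-0.2, 0.5, -5.0]
opening: 0.0306
grasp_force: 80.1
```

```bash
python3 -m crank '[[[0,0,-0.04,0,0,0],[0,0,0,0,0,0],[0,0,0,0,0,0]]]'; python3 -m crank '[[[0,0,-0.04,0,0,0],[0,0,0,0,0,0],[0,0,0,0,0,0]]]'
```

```text
time: 20.37
ee_pos: [0.5449, -0.0186, 0.1479]
tcp_rot: [180.0, -0.0, -177.3]
wrist_force: [0.4, -0.4, -4.6]
opening: 0.0312
grasp_force: 80.1
time: 20.62
ee_pos: [0.545, -0.0186, 0.1476]
tcp_rot: [-180.0, 0.0, -177.3]
wrist_force: [-1.7, -0.3, 1.3]
opening: 0.0311
grasp_force: 80.6
```

```bash
python3 -m crank '[[[0,0,-0.02,0,0,0],[0,0,0,0,0,0],[0,0,0,0,0,0]]]'; python3 -m crank '[[[0,0,0,0,0,0],[0,0,0,0,0,0],[0,0,0,0,0,0],[0,0,0,0,0,0],[0,0,0,0,0,0],[0,0,0,0,0,0],[0,0,0,0,0,0],[0,0,0.2,0,0,0],[0,0,0.5,0,0,0],[0,0,1,0,0,0],[0,0,1,0,0,0],[0,0,1,0,0,0],[0,0,1,0,0,0],[0,0,1,0,0,0],[0,0,0,0,0,0]]]' 1
python3 - <<'E'
from m2 import *
im,m=snap('wrist'); a,n=snap('top'); o=bot.get_obs(); print(o['ee_pos'],o['opening'],o['wrist_force'])
h=cv2.cvtColor(im,cv2.COLOR_RGB2HSV); k=cv2.inRange(h,np.array([0,0,150]),np.array([180,50,255]))
c,s=max(blobs(im,[0,0,150],[180,50,255],(180,60,380,300)),key=lambda b:b[1][4]); print('plate',s)
x,y,w,hh,_=s
for sd,b in(('t',(x+6,y-6,x+w-6,y+20)),('l',(x-6,y+8,x+30,y+45)),('r',(x+w-30,y+8,x+w+6,y+45))):
    p,v=edges(im,m,.06,sd,k,b); print(sd,p*1e3,np.degrees(np.arctan2(v[1],v[0])))
st=[q for q in blobs(im,[17,120,60],[35,255,255],(x,y,x+w,y+40),8)]
print([(np.round(onplane(m,q,.066)*1e3,1).tolist()) for q,_ in st])
E
```

```text
time: 20.87
ee_pos: [0.545, -0.0186, 0.1476]
tcp_rot: [-180.0, 0.1, -177.3]
wrist_force: [-2.5, -0.4, 5.1]
opening: 0.0312
grasp_force: 81.4
time: 22.12
ee_pos: [0.5458, -0.0186, 0.2658]
tcp_rot: [-180.0, 0.4, -177.3]
wrist_force: [1.1, -0.0, 0.2]
opening: 0.0855
grasp_force: 0.0
[ 0.54529674 -0.01855597  0.26196744] 0.08525716875412132 [-0.21891134 -0.61923544 -0.68357251]
plate [ 248  129   64  101 1770]
t [488.37173  -19.869116] -87.2812
l [506.10156  -53.379547] 5.700301
r [507.50458    12.7929535] 4.2161803
[[[501.9, -39.4, 66.0]], [[500.0, -0.3, 66.0]]]
```

The plate measures 66 mm wide at z = 60 mm, its centre is on the station, and it is level and released. I'm handing it in.

```bash
python3 -c "
from workcell import bot
print(bot.job_done())"
```

```text
the job is handed in; nothing more can be done
None
```

The riser and then the caster were lowered over the four studs, seated flush and released, and the job is handed in at about 22 s; the hand-in call gave no verdict, so flushness rests on my own camera and force readings.

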